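# Clip a circuit board to the tilting carrier and hold it at balance for inspection

## Robot

A 7-joint arm with a two-finger parallel gripper is mounted at the origin on the work surface. World frame = base frame: x ahead of the robot, y to its left, z up, the work surface at z = 0. Lengths are in m, angles in rad, forces in N, time in s.
With the tool pointing down it reaches from about 0.425 to 0.925 m from the base axis. Payload 6.8 kg.
Tool frame: the origin (TCP) lies at the very end of the fingers, on their centre line; the grasp point (between the pads) lies 19 mm behind it (bot.grip_depth is the distance from the TCP to the grasp point, in m); z points along the fingers, y is the direction in which the jaws open and shut (so a half turn about z gives the same grasp; the last joint's range is limited). The gripper opens to 85 mm and grips with 20 to 120 N. Pads are 22 mm wide; open, the fingers measure 114 mm over their backs; the gripper's body (76 mm by 85 mm) begins 54 mm behind the grasp point. The pads swing forward as they close: fully open they stand 13 mm farther back than shut.
Start: joints at [1.016, 0.477, 0.022, 1.555, -0.011, 1.109, -0.083], TCP at [0.292, -0.609, 0.231] pointing down, gripper open.
Joint ranges: [-2.96, 2.96], [-0.34, 2.1], [-1.41, 1.46], [0.24, 2.44], [-1.37, 4.51], [0.17, 1.92], [-2.96, 2.96]. Speed limits (rad/s): [2.39, 2.39, 3.14, 3.14, 3.14, 3.14, 3.14].

## Interface

Orientations are given as a unit quaternion [w, x, y, z].
In Python, from station import bot gives the robot as it stands.
- The arm moves only by the tool step_arm, never from a script. Its argument "increments" is a list of rows, each a list of 7 numbers: the shift along the world's x, y, z in m, then the turn, a rotation vector about the world's x, y, z in degrees, then the gripper command: -1 is fully open, 1 is shut, values between are in proportion. In form: [[dx, dy, dz, rx, ry, rz, fingers], ...]. A call has 1 to 10 rows; each row is the pose to reach, as a shift and turn from the pose commanded when the call began; what a row does not reach only later rows make up. A row lasts 1/12 s, in which the tool goes at most 41.7 mm and 7.16 degrees, less where a joint would pass 70% of its speed; a pose out of reach is approached as far as the arm can. A call with a gripper value outside its range is refused whole. The fingers move at their own pace and stop on an object; "force" is the grip in N (left out, the last holds). Time passes only in rows, so rows that repeat a pose let the fingers close. It gives the time, the measured TCP pose, the force and the opening at its end, in the units of the state.
- bot.get_obs(): the state, without advancing time (a new reading comes with each control period).
- bot.read_camera(name): name is "scene" or "side" or "wrist"; returns a dict with "color" (400x640x3 uint8, red, green, blue), "intrinsics" (3x3 intrinsics, pixels), "extrinsics" (4x4, takes a point from camera to world coordinates). Camera axes: x right, y up, looking along -z (the intrinsics and any distortion apply to the point x, -y, -z); pixel columns grow to the right and rows downward; lengths in m; the calibration is good to about 2 mm. A picture is of the moment at which its call begins. There is no depth.
- bot.hand_in(): hands the job in, once; it reports no verdict.
Trained networks look in the newest picture that a camera, given by its name, has taken for a name from the list of things; names that differ only in an ending like _2 or _b are one class to them, and where a whole thing is asked for, a point or a joint stands for the part that bears it (a point fixed in the world has none). Each returns a list of dicts, best first, with "conf" (0 to 1); they miss things now and then, are a little off and sometimes report something else, mostly with a low value. They report only what shows in the picture. A call takes as long as a camera call.
- bot.recognise(thing, camera): "location" ([column, row] as shares, 0 to 1, of the picture: columns of its width, rows of its height, amid what is visible of it).
- bot.place_of(thing, camera): "location" ([column, row] as shares, 0 to 1, of the picture: columns of its width, rows of its height: a listed point, or the origin of a listed thing).
The state is a dict: "t": time; "q": joint angles; "joint_vel": joint speeds; "joint_torque": joint torques, N m; "eef_pos": TCP position; "tool_rot": TCP orientation; "contact_force": force on the tool from outside, world axes, zero at the start; "torque": the same for the moment, N m; "gripper_width": opening from 0.0 (shut) to 1.0 (fully open).
Only numpy, scipy, OpenCV 4.12 (cv2) and the standard library are available. Lean on these libraries where they do the work, as an engineer would, in place of code of your own. Each camera call takes 0.05 s, during which the arm holds its last target.

## Task

Take the steel spring clip off its rack by squeezing its levers, and let it close over the top edge of the inspection jig's tilting carrier so that it clamps the circuit board standing there to the carrier plate. Then take the carrier by the black tab on its top edge, swing it up to its balance point, where the plate stands upright and would fall neither way, and finish while still holding the tab there; do not let the carrier drop forward past the balance point. Keep the board seated on its ledge, and leave everything else on the bench where it is.

Things in the scene. Friction and masses are not known exactly. Their poses are not given: they have to be found in the camera images.
- clip_grip (a point): Steel spring clip, parked jaws down on the rack's fin. This point is midway between its levers, 26 mm above the pivot: squeeze here. z up from jaws to levers, x across from lever to lever, y along the pivot. Levers: 26 mm wide (y), tops 16 mm above this point, 28 mm apart over the outsides here; 16 mm and parallel when squeezed. Frame is fixed to the +x lever: squeezing tilts it 0.22 rad.
- clip_jaw (a joint): Opening of the clip, rad: 0 as parked (jaw pads 7 mm apart), 0.45 squeezed fully open against a stop (20 mm apart), -0.15 shut on nothing. Sprung shut: about 7 N on each lever opens it fully, and it is then carried open; releasing the levers closes the jaws.
- clip: The same clip (60 g, 28 mm wide), origin on its pivot, axes as point clip_grip. The jaws reach 30 mm below the pivot and end in flat pads 8 mm tall. Parked, the pivot is 12 mm above the top edge of the rack's fin.
- rack: Fixed clip rack: grey block 70 x 90 x 14 mm with an upright steel fin 7 mm thick (x), 60 mm long (y), its top 70 mm above the bench. Origin at the centre of its underside. It and the parts tray may be on either side of the jig.
- jig: Fixed jig with the carrier on it: grey base 230 (x) x 200 (y) x 12 mm, from 60 mm behind to 170 mm in front of the origin, which lies on the bench below the hinge axis. x points to the level camera barrel that looks back at the board (42 mm across, axis 92 mm above the bench, at y -35 mm, its end 105 mm from the hinge axis, on a block below).
- flap_hinge (a point): Middle of the carrier's hinge axis, 45 mm above the bench. Turns with the carrier: y along the axis, z up along the plate, x out of its front face, towards the barrel. Aluminium plate 170 mm wide (y), 95 mm tall (z 0 to 95), 4 mm thick (x -4 to 0). Carrier about 0.4 kg.
- flap (a joint): Tilt of the carrier, rad. 0: resting on its stop, leaning back 0.30 from upright (top away from the barrel). Grows as it swings towards the barrel; 0.30 is upright, the balance point; beyond it the carrier falls forward by itself, to a stop at 0.95. The hinge is nearly free: let go, the carrier falls back or forward.
- tab (a point): Grip point on the carrier's black tab, which stands up from the plate's top edge: 8 mm thick (x), 20 mm wide (y), 50 mm tall above the edge. The point is 33 mm above the edge, 17 mm below the tab's top, 128 mm from the hinge axis along the plate, 50 mm to the +y side of its middle. Axes as flap_hinge; turns with the carrier.
- clip_spot (a point): Where the clip belongs on the top edge: middle of the board's width and of the 7 mm that plate and board measure together, level with their top edges; 35 mm to the -y side of the plate's middle, 95 mm from the hinge axis. Axes as flap_hinge. A good bite has the clip's pivot 12 mm (at least 5) above this point, so the grip point 38 mm above it.
- board: Circuit board, 80 mm wide (y), 75 mm tall (z), 3 mm thick (x), 45 g, loose: it stands on the carrier's ledge between two end stops and leans on the plate's front face, its top edge flush with the plate's. Origin at its centre.
- board_mid (a point): Centre of the circuit board, axes as for the board.
- tray: Bystander: grey open parts tray 90 x 100 x 30 mm with four compartments; its origin is the centre of its underside.
- jar: Bystander: glass jar with a steel cap, 60 mm across, 70 mm tall; origin at the centre of its underside.
- cup: Bystander: small white plastic cup, 44 mm across, 25 mm tall; origin at the centre of its underside.
- cap: Bystander: small white plastic cap, 28 mm across, 12 mm tall; origin at the centre of its underside.
- driver: Bystander: screwdriver 160 mm long, lying; origin on the bench below it.
- swab: Bystander: cleaning brush 160 mm long, lying; origin on the bench below it.
- water: Bystander: clear plastic bottle with a blue cap, 64 mm across, 200 mm tall; origin at the centre of its underside.

How it is judged:
On the way, in this order (a step that is already met when the one before it is completed fails the run):
1. the clip has been squeezed open and taken off the rack (value of joint clip_jaw above 0.25 rad and contact force between the fingers and clip above 1 N and contact force between clip and rack below 0.05 N and distance of clip_grip from where it was at the start of the episode above 0.04 m), for 0.2 s.
2. the clip, let go, is closed over the top edge, clamping board and carrier plate together (contact force between clip and board above 1 N and contact force between clip and jig above 1 N and contact force between the fingers and clip below 0.1 N and contact force between clip and rack below 0.05 N and z of clip_grip in the frame of clip_spot between 0.02 and 0.055 m and distance between board_mid and clip_spot below 0.046 m and angle between the x axis of board_mid and the x axis of clip_spot, either way round below 0.15 rad), for 0.2 s.
At the end, for the whole second after the job is handed in: Carrier still and within 0.07 rad of upright, tab held by the fingers (over 1 N, grasp point within 40 mm); clip untouched, biting board and plate with over 1 N each, its grip point 20 to 55 mm above the edge; board seated (centre within 46 mm of clip spot, parallel within 0.15 rad) (all of step 2 and value of joint flap between 0.23 and 0.37 rad and velocity of joint flap between -0.05 and 0.05 rad/s and contact force between the fingers and jig above 1 N and distance between the grasp point and tab below 0.04 m); the arm keeps its last pose, push and grip.
It fails at once if the carrier drops forward past its balance point (joint flap above 0.55) (value of joint flap above 0.55 rad).
It fails at once if a bystander is moved by more than 30 mm (distance of any of tray, jar, cup, cap, driver, swab, water from where it was at the start of the episode above 0.03 m).
It also fails if it takes over 45 s, if anything falls off the work surface, if the arm or the gripper's body presses on something with over 40 N, if the wrist force passes 120 N, or if a joint passes its speed limit or range.

## Working session

There is one attempt and no reset: what is moved stays moved. The work goes in short steps, Python scripts to look and compute and a tool call to move; the robot and the scene stay as the last step left them, time stands still between calls to the robot, and variables do not carry over. Pictures are saved under pics/ and viewed, and the job is handed in when it is done.

Besides the shell and the picture viewer there is one more tool, called after "Request:" as name(argument=value, ...) on one line, values as JSON. step_arm: Moves the arm, as the interface text tells. Its arguments: {"type":"object","properties":{"increments":{"type":"array","items":{"type":"array","items":{"type":"number"}}},"force":{"type":"number"}},"required":["increments"]}

```bash
ls; mkdir -p pics; cat > h.py <<'E'
import numpy as np, cv2
from station import bot
def snap(n,f):
    d=bot.read_camera(n); cv2.imwrite('pics/'+f,d['color'][:,:,::-1]); return d
def ray(d,loc):
    K=np.array(d['intrinsics']);E=np.array(d['extrinsics'])
    u=loc[0]*640;v=loc[1]*400
    c=np.array([(u-K[0,2])/K[0,0],-(v-K[1,2])/K[1,1],-1.])
    w=E[:3,:3]@c; return E[:3,3],w/np.linalg.norm(w)
def proj(d,P):
    K=np.array(d['intrinsics']);E=np.array(d['extrinsics'])
    c=E[:3,:3].T@(np.array(P)-E[:3,3]); return np.array([K[0,0]*c[0]/-c[2]+K[0,2],K[1,1]*(-c[1])/-c[2]+K[1,2]])
def tri(rs):
    A=0;b=0
    for o,w in rs:
        M=np.eye(3)-np.outer(w,w);A=A+M;b=b+M@o
    p=np.linalg.solve(A,b); return p,[np.linalg.norm((np.eye(3)-np.outer(w,w))@(p-o)) for o,w in rs]
E
python3 - <<'E'
from h import *
s=bot.get_obs(); print(s)
D={c:snap(c,c+'0.png') for c in ['scene','side','wrist']}
for c in D: print(c,np.array(D[c]['extrinsics']).round(3).tolist(),np.array(D[c]['intrinsics']).round(1).tolist(),[k for k in D[c]])
for t in ['clip_grip','clip','rack','jig','flap_hinge','tab','clip_spot','board_mid','tray','jar','cup','cap','driver','swab','water']:
    rs=[]
    for c in D:
        r=bot.place_of(t,c)
        if r:
            print(t,c,[(np.round(np.array(x['location'])*[640,400],1).tolist(),round(x['conf'],2)) for x in r[:2]])
            if r[0]['conf']>.4: rs.append(ray(D[c],r[0]['location']))
    if len(rs)>1: p,e=tri(rs); print('   ',p.round(4),np.round(e,4))
E
```

```text
pics
{'t': 0.0, 'q': array([ 1.01590146,  0.47781241,  0.02236078,  1.55645224, -0.01149167,
        1.10930163, -0.08312801]), 'joint_vel': array([ 5.16170893e-04, -7.54412084e-04,  2.24875833e-05, -1.02775666e-03,
        1.59472452e-04,  1.22473076e-03, -1.07101765e-04]), 'joint_torque': array([ 1.06214429e-05, -5.96446931e+01,  1.60798732e+00, -2.81203687e+01,
        1.24658074e-02,  9.39450605e-03, -1.25407081e-05]), 'eef_pos': array([ 0.29136791, -0.60821749,  0.23031755]), 'tool_rot': array([-8.79313492e-04,  9.75152354e-01,  2.21533372e-01, -2.79162150e-04]), 'contact_force': array([-0.17173796,  0.53020115,  0.55428843]), 'torque': array([-0.00020219,  0.03380367,  0.00026176]), 'gripper_width': 0.9988858692377587}
scene [[0.399, -0.492, 0.774, 1.532], [0.917, 0.206, -0.341, -0.443], [0.009, 0.846, 0.533, 0.808], [0.0, 0.0, 0.0, 1.0]] [[488.8, 0.0, 321.1], [0.0, 488.8, 196.8], [0.0, 0.0, 1.0]] ['color', 'intrinsics', 'extrinsics']
side [[0.96, 0.203, -0.192, 0.352], [-0.279, 0.72, -0.635, -0.775], [0.01, 0.663, 0.748, 1.057], [0.0, 0.0, 0.0, 1.0]] [[397.8, 0.0, 324.0], [0.0
[... 1571 characters left out ...]
0.57)]
    [0.6712 0.3131 0.0084] [0.0064 0.0064]
cup scene [([316.0, 213.2], 0.66), ([217.5, 290.3], 0.65)]
cup side [([375.7, 312.6], 0.77), ([326.9, 221.3], 0.47)]
    [ 0.6496 -0.2035  0.1052] [0.1456 0.1456]
cap scene [([414.1, 225.1], 0.43)]
cap side [([305.7, 183.3], 0.4)]
driver scene [([152.2, 256.3], 0.59)]
driver side [([324.7, 375.3], 0.67)]
    [ 0.4609 -0.4439  0.0042] [0. 0.]
swab scene [([314.3, 216.7], 0.71), ([160.7, 317.8], 0.69)]
swab side [([401.7, 357.1], 0.73)]
    [ 0.682  -0.2853  0.1289] [0.2014 0.2014]
water scene [([157.4, 318.8], 0.7), ([469.3, 214.8], 0.56)]
water side [([299.7, 146.6], 0.78), ([402.9, 352.9], 0.72)]
    [ 0.6623 -0.278   0.3044] [0.2965 0.2965]
```

View pics/scene0.png

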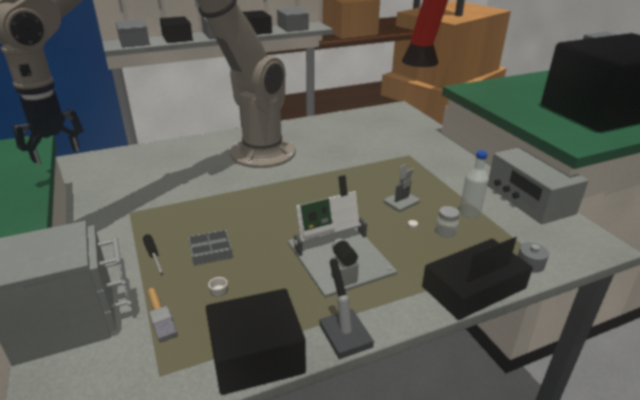

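View pics/side0.png

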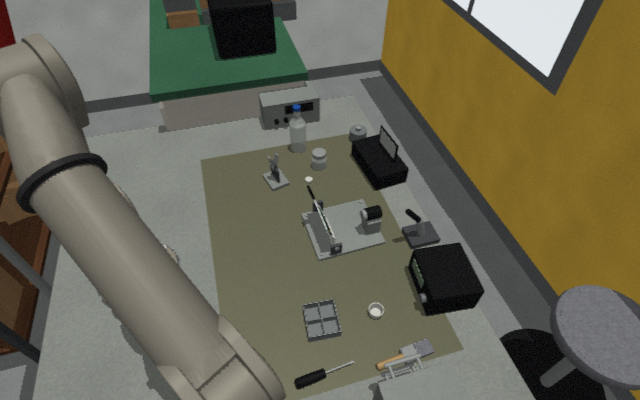

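View pics/wrist0.png

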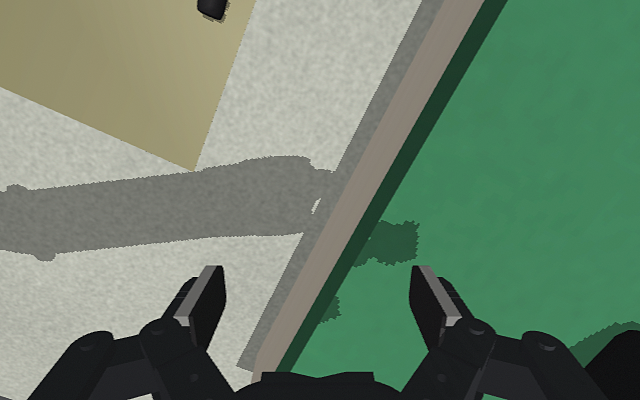

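The scene picture shows the clip on its rack at (403,180), the board on the carrier at (315,213), and the tab at (343,185). The tray, cup and driver are on the right-hand side (-y). The jig faces roughly +x. I'm swinging the arm over so the wrist camera can see both the rack and the jig.

Request:
step_arm(increments=[[0.02,0.033,0.02,0,0,4,-1],[0.04,0.066,0.04,0,0,8,-1],[0.06,0.1,0.06,0,0,12,-1],[0.085,0.135,0.075,0,0,16,-1],[0.105,0.17,0.09,0,0,20,-1],[0.125,0.205,0.1,0,0,24,-1],[0.145,0.24,0.11,0,0,28,-1],[0.165,0.275,0.12,0,0,32,-1],[0.19,0.31,0.12,0,0,36,-1],[0.21,0.34,0.12,0,0,40,-1]])

```text
t: 3.23
eef_pos: [0.4992, -0.2724, 0.3528]
tool_rot: [0.001, 0.84, 0.543, 0.001]
contact_force: [0.3, -0.8, 0.3]
gripper_width: 0.996
```

Request:
step_arm(increments=[[0,0.041,0,0,0,3,-1],[0,0.082,0,0,0,6,-1],[0,0.123,0,0,0,9,-1],[0,0.164,0,0,0,12,-1],[0,0.205,0,0,0,15,-1],[0,0.246,0,0,0,18,-1],[0,0.287,0,0,0,20,-1],[0,0.328,0,0,0,22,-1],[0,0.369,0,0,0,24,-1],[0,0.41,0,0,0,24.4,-1]])

```text
t: 4.07
eef_pos: [0.4978, 0.1379, 0.3516]
tool_rot: [0.0, 0.707, 0.708, 0.0]
contact_force: [2.4, 0.1, 0.4]
gripper_width: 1.004
```

```bash
cat > look.py <<'E'
import sys
from h import *
n=sys.argv[1]; things=sys.argv[2].split(','); cams=sys.argv[3].split(',')
s=bot.get_obs(); print(s['t'],s['eef_pos'].round(4),s['tool_rot'].round(4),s['contact_force'].round(2),round(s['gripper_width'],3),s['q'].round(2))
D={c:snap(c,c+n+'.png') for c in cams}
import pickle; pickle.dump(D,open('D%s.pkl'%n,'wb'))
for t in things:
    rs=[]
    for c in D:
        r=bot.place_of(t,c)
        if r:
            print(t,c,[(np.round(np.array(x['location'])*[640,400],1).tolist(),round(x['conf'],2)) for x in r[:2]])
            if r[0]['conf']>.4: rs.append(ray(D[c],r[0]['location']))
    if len(rs)>1: p,e=tri(rs); print('   ',p.round(4),np.round(e,4))
E
python3 look.py 1 clip_grip,clip,rack,jig,flap_hinge,tab,clip_spot,board_mid,jar,cap,water wrist,scene,side
```

```text
4.0667 [0.4978 0.1379 0.3516] [4.000e-04 7.066e-01 7.076e-01 3.000e-04] [2.38 0.09 0.36] 1.004 [ 0.16  0.17 -0.62  1.74  0.1   1.27 -0.48]
clip_grip wrist [([303.0, 16.1], 0.68), ([392.2, 375.3], 0.42)]
clip_grip scene [([404.5, 168.9], 0.67)]
clip_grip side [([274.2, 155.8], 0.45)]
    [0.485  0.2886 0.1183] [0.0038 0.0042 0.0029]
clip wrist [([370.5, 296.2], 0.45)]
clip scene [([405.2, 178.7], 0.73)]
clip side [([272.9, 165.4], 0.69)]
    [0.54   0.1327 0.22  ] [0.086  0.1103 0.079 ]
rack wrist [([306.0, 37.8], 0.61)]
rack scene [([399.0, 200.1], 0.61), ([407.6, 171.5], 0.46)]
rack side [([277.3, 178.6], 0.65), ([322.5, 224.1], 0.49)]
    [0.4854 0.2819 0.0117] [0.0047 0.0047 0.0039]
jig wrist [([377.4, 230.9], 0.75), ([438.7, 8.8], 0.66)]
jig scene [([328.8, 244.7], 0.6), ([405.2, 181.2], 0.47)]
jig side [([326.6, 232.3], 0.63)]
    [ 0.5965 -0.003   0.0043] [0.0036 0.0034 0.0003]
flap_hinge wrist [([375.4, 242.8], 0.63)]
flap_hinge scene [([333.7, 232.9], 0.61)]
flap_hinge side [([323.5, 215.6], 0.57), ([323.7, 226.9], 0.49)]
    [0.5924 0.0106 0.0546] [0.009  0.0134 0.0142]
tab 
[... 368 characters left out ...]
58]
board_mid wrist [([373.9, 284.0], 0.6)]
board_mid scene [([314.5, 216.7], 0.96)]
board_mid side [([325.0, 224.5], 0.4)]
    [ 0.5798 -0.041   0.096 ] [0.0001 0.0001]
jar wrist [([436.6, 9.5], 0.77)]
jar scene [([446.3, 229.5], 0.73)]
jar side [([320.6, 165.4], 0.77)]
    [0.6618 0.321  0.004 ] [0.0046 0.0041 0.0063]
cap wrist [([395.2, 65.7], 0.61)]
cap scene [([412.3, 228.7], 0.48)]
cap side [([306.1, 181.2], 0.4), ([323.2, 215.2], 0.18)]
    [ 0.6082  0.2507 -0.0048] [0.0026 0.0026]
water wrist [([368.0, 253.4], 0.47), ([394.3, 63.3], 0.17)]
water scene [([470.1, 213.1], 0.56), ([314.6, 212.5], 0.33)]
water side [([296.7, 143.2], 0.68)]
    [0.6222 0.2044 0.1958] [0.1492 0.1812 0.0689]
```

View pics/wrist1.png

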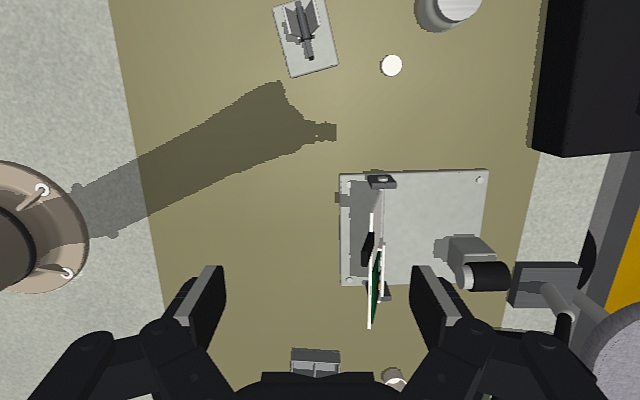

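```bash
python3 - <<'E'
import cv2
im=cv2.imread('pics/wrist1.png')
a=cv2.resize(im[0:100,250:350],(400,400),interpolation=cv2.INTER_CUBIC)
b=cv2.resize(im[160:300,325:505],(540,420),interpolation=cv2.INTER_CUBIC)[:400,:400]
cv2.imwrite('pics/z1.png',cv2.hconcat([a,b]))
E
```

```text
(no output)
```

View pics/z1.png

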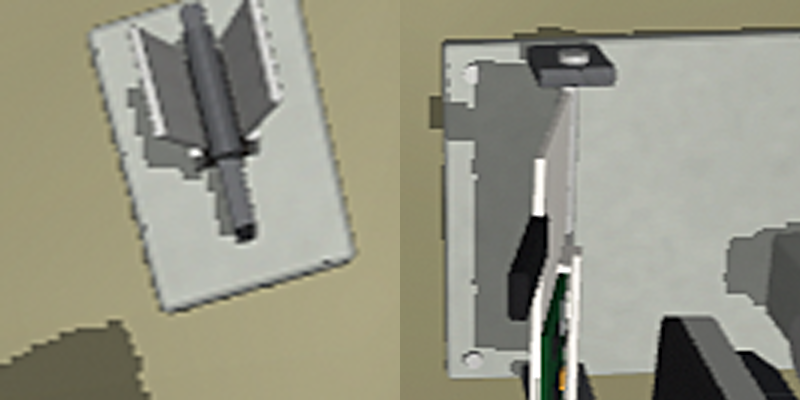

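```bash
python3 - <<'E'
from h import *
import pickle
from scipy.optimize import least_squares
d=pickle.load(open('D1.pkl','rb'))['wrist']
def onz(p,z):
    o,w=ray(d,[p[0]/640,p[1]/400]); return o+w*(z-o[2])/w[2]
R=[onz(p,.014)for p in [(273,7.5),(290.5,77.5),(338.75,65)]]
J=[onz(p,.012)for p in [(339.3,174),(341.7,286),(488,169)]]
def yaw(v): return np.degrees(np.arctan2(v[1],v[0]))
print(np.round(R,4).tolist(),np.linalg.norm(R[0]-R[1]),np.linalg.norm(R[2]-R[1]),yaw(R[0]-R[1])-90,yaw(R[2]-R[1]),'ctr',(R[0]+R[2])/2)
print(np.round(J,4).tolist(),np.linalg.norm(J[0]-J[1]),np.linalg.norm(J[2]-J[0]),yaw(J[0]-J[1])-90,yaw(J[2]-J[0]))
D=pickle.load(open('D1.pkl','rb'))
for c in D:
  for P in [(.482,.286,.108)]: print(c,proj(D[c],P))
E
```

```text
[[0.4412, 0.3213, 0.014], [0.4618, 0.2364, 0.014], [0.5281, 0.2525, 0.014]] 0.08737148101479082 0.06827825669544932 13.621342158609906 13.650930049346373 ctr [0.48466963 0.28691968 0.014     ]
[[0.5327, 0.0986, 0.012], [0.5417, -0.1006, 0.012], [0.7588, 0.1068, 0.012]] 0.1994851741642538 0.22617451473154476 2.5789356524897045 2.067692204497975
wrist [301.68260195  24.84264114]
scene [404.24976071 171.39428126]
side [272.93003428 158.87487891]
```

Request:
step_arm(increments=[[-0.003,0.03,-0.025,0,0,3,-1],[-0.006,0.06,-0.05,0,0,6,-1],[-0.009,0.09,-0.075,0,0,9,-1],[-0.011,0.12,-0.1,0,0,12,-1],[-0.013,0.149,-0.125,0,0,13.6,-1],[-0.013,0.149,-0.14,0,0,13.6,-1],[-0.013,0.149,-0.14,0,0,13.6,-1]])

```text
t: 6.45
eef_pos: [0.4827, 0.2857, 0.2077]
tool_rot: [-0.002, 0.617, 0.787, -0.003]
contact_force: [0.5, -1.0, 1.2]
gripper_width: 1.001
```

```bash
python3 look.py 2 clip_grip,clip,rack wrist,scene,side
```

```text
6.45 [0.4827 0.2857 0.2077] [-0.0016  0.6169  0.787  -0.0026] [ 0.55 -0.96  1.16] 1.001 [-0.1   0.4  -0.69  1.82  0.29  1.03 -0.66]
clip_grip wrist [([318.4, 195.5], 0.64), ([350.4, 379.0], 0.48)]
clip_grip scene [([405.0, 172.3], 0.54), ([220.2, 287.9], 0.49)]
clip_grip side [([272.6, 156.1], 0.42)]
    [0.4829 0.2914 0.1092] [0.0005 0.0053 0.0054]
clip wrist [([479.1, 175.4], 0.73), ([320.3, 185.1], 0.58)]
clip scene [([405.6, 177.7], 0.68), ([469.7, 215.2], 0.26)]
clip side [([275.7, 163.4], 0.53)]
    [0.5286 0.2984 0.109 ] [0.0734 0.031  0.0472]
rack wrist [([317.4, 168.8], 0.58)]
rack scene [([400.5, 200.0], 0.96), ([413.6, 226.8], 0.23)]
rack side [([277.0, 182.5], 0.81), ([375.6, 312.1], 0.58)]
    [0.4828 0.2831 0.0014] [0.0032 0.0069 0.0081]
```

View pics/wrist2.png

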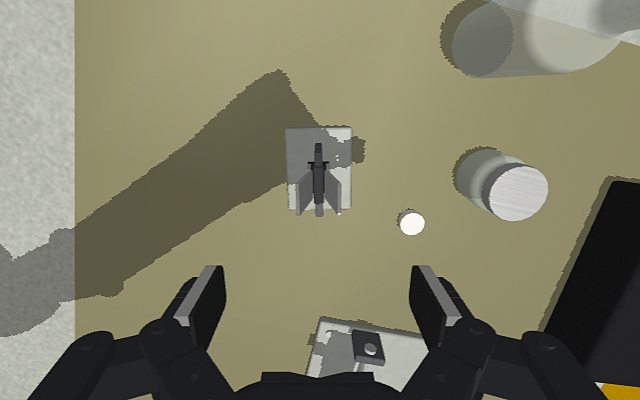

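```bash
python3 - <<'E'
from h import *
import pickle
im=cv2.imread('pics/wrist2.png')
cv2.imwrite('pics/z2.png',cv2.resize(im[110:230,260:380],(600,600),interpolation=cv2.INTER_CUBIC))
d=pickle.load(open('D2.pkl','rb'))['wrist']
for s in (0,.01):
  for z in (.108,.124,.082):
    x,y=.4847,.287
    a=np.radians(13.6); ey=np.array([-np.sin(a),np.cos(a)])
    for k in (-.014,0,.014):
      print(s,z,k,((proj(d,[*(np.array([x,y])+ey*(k+s)),z])-[260,110])*5).round())
E
```

```text
0 0.108 -0.014 [299. 535.]
0 0.108 0 [300. 453.]
0 0.108 0.014 [300. 368.]
0 0.124 -0.014 [299. 575.]
0 0.124 0 [300. 488.]
0 0.124 0.014 [301. 398.]
0 0.082 -0.014 [299. 480.]
0 0.082 0 [299. 404.]
0 0.082 0.014 [300. 325.]
0.01 0.108 -0.014 [300. 477.]
0.01 0.108 0 [300. 392.]
0.01 0.108 0.014 [301. 305.]
0.01 0.124 -0.014 [300. 514.]
0.01 0.124 0 [301. 424.]
0.01 0.124 0.014 [301. 332.]
0.01 0.082 -0.014 [299. 426.]
0.01 0.082 0 [300. 348.]
0.01 0.082 0.014 [300. 268.]
```

View pics/z2.png

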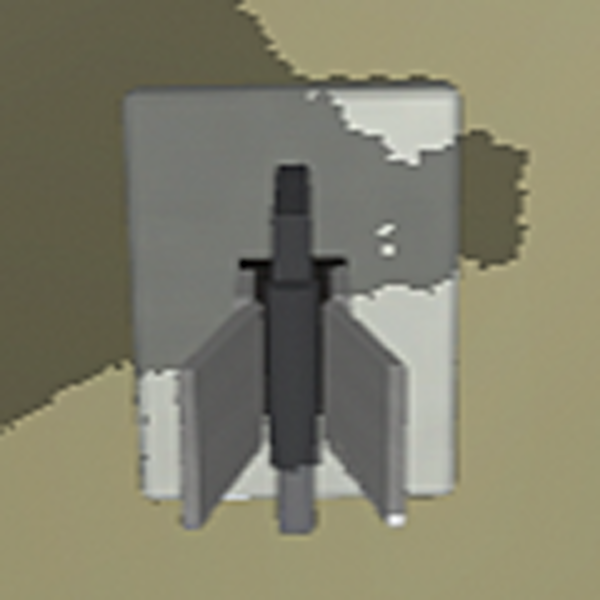

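Request:
step_arm(increments=[[0,0.004,-0.03,0,0,0,-1],[0,0.007,-0.06,0,0,0,-1],[0,0.007,-0.085,0,0,0,-1],[0,0.007,-0.105,0,0,0,-1],[0,0.007,-0.115,0,0,0,-1],[0,0.007,-0.118,0,0,0,-1],[0,0.007,-0.118,0,0,0,-1]])

```text
t: 7.63
eef_pos: [0.4851, 0.2921, 0.0931]
tool_rot: [-0.0, 0.618, 0.786, -0.0]
contact_force: [0.3, 0.5, -0.5]
gripper_width: 0.996
```

```bash
python3 look.py 3 clip_grip wrist
```

```text
7.6333 [0.4851 0.2921 0.0931] [-2.000e-04  6.184e-01  7.859e-01 -3.000e-04] [ 0.31  0.49 -0.48] 0.996 [-0.18  0.55 -0.62  1.9   0.42  0.83 -0.78]
clip_grip wrist [([309.4, 282.4], 0.79)]
```

View pics/wrist3.png

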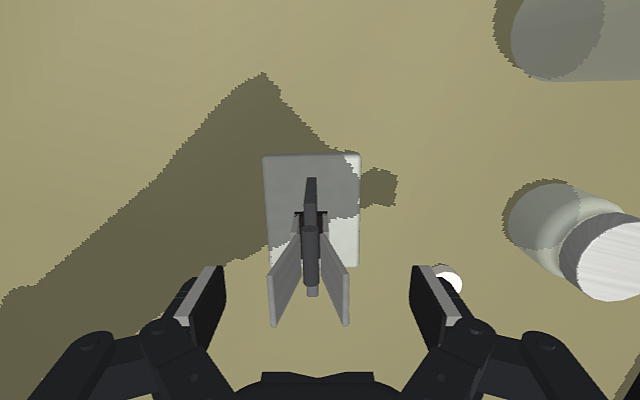

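```bash
python3 - <<'E'
from h import *
import pickle
d=pickle.load(open('D3.pkl','rb'))['wrist']
a=np.radians(13.6); ex=np.array([np.cos(a),np.sin(a)]);ey=np.array([-np.sin(a),np.cos(a)])
for c in ((.4826,.2927),(.4851,.2921)):
  print(c,'grip',proj(d,[*c,.108]))
  for i in (-.016,.016):
    for j in (-.013,.013): print(proj(d,[*(np.array(c)+i*ex+j*ey),.124]))
E
```

```text
(0.4826, 0.2927) grip [310.86094909 282.33866563]
[272.48640513 330.26326071]
[269.57255117 276.86027907]
[348.21388699 330.29388252]
[350.30555762 276.89623395]
(0.4851, 0.2921) grip [315.88213888 284.54986151]
[278.01082052 332.51527475]
[275.46971191 279.4194635 ]
[353.5267958  332.54568064]
[355.96237124 279.4551534 ]
```

Request:
step_arm(increments=[[-0.003,0.001,-0.004,0,0,0,-1],[-0.003,0.001,-0.004,0,0,0,-0.2],[-0.003,0.001,-0.004,0,0,0,0.4],[-0.003,0.001,-0.004,0,0,0,1],[-0.003,0.001,-0.004,0,0,0,1],[-0.003,0.001,-0.004,0,0,0,1],[-0.003,0.001,-0.004,0,0,0,1],[-0.003,0.001,-0.004,0,0,0,1]], force=30)

```text
t: 8.4
eef_pos: [0.4822, 0.293, 0.0892]
tool_rot: [-0.0, 0.618, 0.786, -0.0]
contact_force: [0.4, -0.2, -0.4]
gripper_width: 0.175
```

```bash
python3 look.py 4 clip_grip,clip wrist
```

```text
8.4 [0.4822 0.293  0.0892] [-0.      0.6185  0.7858 -0.    ] [ 0.38 -0.19 -0.43] 0.175 [-0.18  0.55 -0.61  1.91  0.42  0.82 -0.79]
clip_grip wrist [([306.1, 283.5], 0.81)]
```

View pics/wrist4.png

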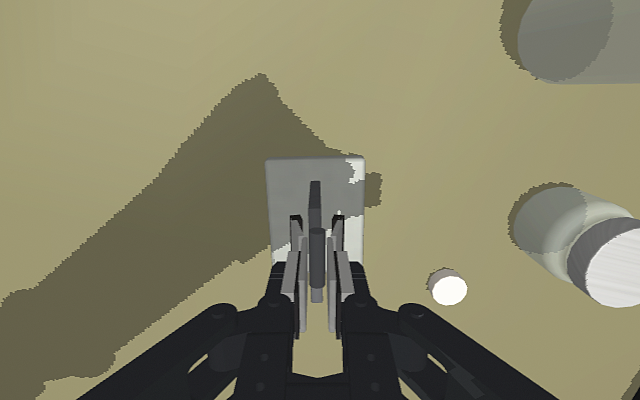

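Request:
step_arm(increments=[[0,0,0.01,0,0,0,1],[0,0,0.03,0,0,0,1],[0,0,0.055,0,0,0,1],[0,0,0.08,0,0,0,1],[0,0,0.11,0,0,0,1],[0,0,0.14,0,0,0,1],[0,0,0.165,0,0,0,1],[0,0,0.18,0,0,0,1]])

```text
t: 9.22
eef_pos: [0.4827, 0.2941, 0.2733]
tool_rot: [0.001, 0.618, 0.786, 0.002]
contact_force: [0.4, 0.1, -0.6]
gripper_width: 0.182
```

Request:
step_arm(increments=[[0.004,-0.02,0,0,0,-1.5,1],[0.01,-0.05,0,0,0,-3,1],[0.018,-0.085,0,0,0,-4.5,1],[0.026,-0.12,0,0,0,-6,1],[0.034,-0.155,0,0,0,-7.5,1],[0.042,-0.19,0,0,0,-9,1],[0.05,-0.225,0,0,0,-10,1],[0.056,-0.26,0,0,0,-11,1],[0.058,-0.285,0,0,0,-11.3,1],[0.058,-0.3,0,0,0,-11.3,1]])

```text
t: 10.05
eef_pos: [0.5404, -0.0111, 0.2698]
tool_rot: [0.001, 0.694, 0.72, -0.0]
contact_force: [0.6, 0.4, -0.9]
gripper_width: 0.171
```

```bash
python3 look.py 5 clip_grip,tab,clip_spot,flap_hinge wrist,scene,side
```

```text
10.05 [ 0.5404 -0.0111  0.2698] [ 5.000e-04  6.945e-01  7.195e-01 -3.000e-04] [ 0.61  0.45 -0.88] 0.171 [ 0.36  0.27 -0.55  1.8   0.15  1.11 -0.2 ]
clip_grip wrist [([302.5, 284.4], 0.87)]
clip_grip scene [([315.6, 141.1], 0.74), ([209.3, 245.7], 0.32)]
clip_grip side [([308.9, 178.8], 0.56)]
    [ 0.5347 -0.0162  0.2831] [0.0035 0.0035 0.0026]
tab wrist [([339.0, 123.8], 0.69)]
tab scene [([339.0, 182.9], 0.6)]
tab side [([310.6, 187.1], 0.73)]
    [0.5562 0.0465 0.1706] [0.0036 0.0101 0.0081]
clip_spot wrist [([345.8, 212.1], 0.59)]
clip_spot scene [([312.7, 202.4], 0.59)]
clip_spot side [([322.5, 215.6], 0.45)]
    [ 0.5694 -0.0366  0.1333] [0.0033 0.0048 0.0035]
flap_hinge wrist [([363.4, 157.0], 0.84)]
flap_hinge scene [([332.3, 231.0], 0.58)]
flap_hinge side [([322.8, 371.9], 0.72), ([327.5, 226.1], 0.58)]
    [ 0.5443 -0.1244 -0.0925] [0.1202 0.1815 0.2735]
```

View pics/wrist5.png

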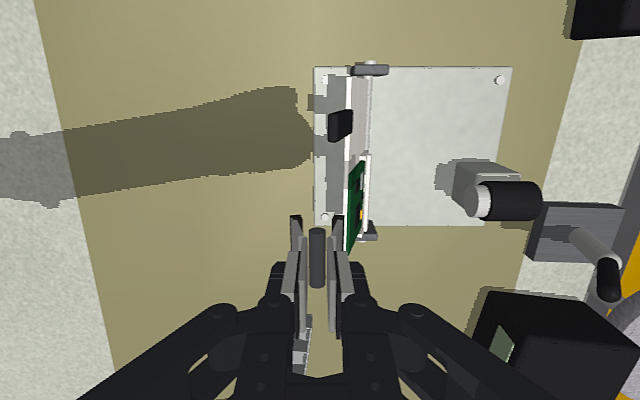

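View pics/scene5.png

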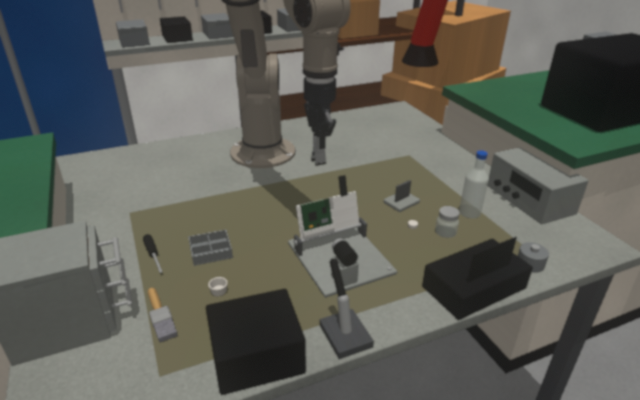

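```bash
cat > model.py <<'E'
from h import *
def plate(hx,hy,yaw,th=.30):
    ex=np.array([np.cos(yaw),np.sin(yaw),0]);ey=np.array([-np.sin(yaw),np.cos(yaw),0]);ez=np.array([0,0,1.])
    pz=np.cos(th)*ez-np.sin(th)*ex; px=np.cos(th)*ex+np.sin(th)*ez
    h=np.array([hx,hy,.045])
    f=lambda x,y,z:h+px*x+ey*y+pz*z
    return f,px,ey,pz,ex
E
python3 - <<'E'
from model import *
import pickle
d=pickle.load(open('D5.pkl','rb'))['wrist']
im=cv2.imread('pics/wrist5.png')
f,px,ey,pz,ex=plate(.597,.0014,np.radians(2.3))
S=6
c=cv2.resize(im[95:195,300:400],(600,600),interpolation=cv2.INTER_CUBIC);r=c.copy()
L=[((-.004,-.085,.095),(-.004,.085,.095)),((0,-.085,.095),(0,.085,.095)),((.003,-.075,.095),(.003,.005,.095)),((-.004,.085,.095),(-.004,.085,0))]
L+=[((-.006,.04,.145),(-.006,.06,.145)),((.002,.04,.145),(.002,.06,.145)),((.002,.04,.145),(-.006,.04,.145))]
for a,b in L:
    p,q=[((proj(d,f(*k))-[300,95])*6).astype(int) for k in(a,b)]; cv2.line(r,tuple(map(int,p)),tuple(map(int,q)),(0,0,255),1)
cv2.imwrite('pics/z5.png',cv2.resize(cv2.hconcat([c,r]),(800,400)))
cv2.imwrite('pics/z5b.png',r)
for a in((-.06,.1),(.17,.1),(.17,-.1)):
  P=np.array([.597,.0014,.012])+ex*a[0]+ey*a[1]; print(proj(d,P))
E
```

```text
[313.55212124  64.31061826]
[515.63264839  63.40558309]
[486.31966602 225.02545473]
```

View pics/z5b.png

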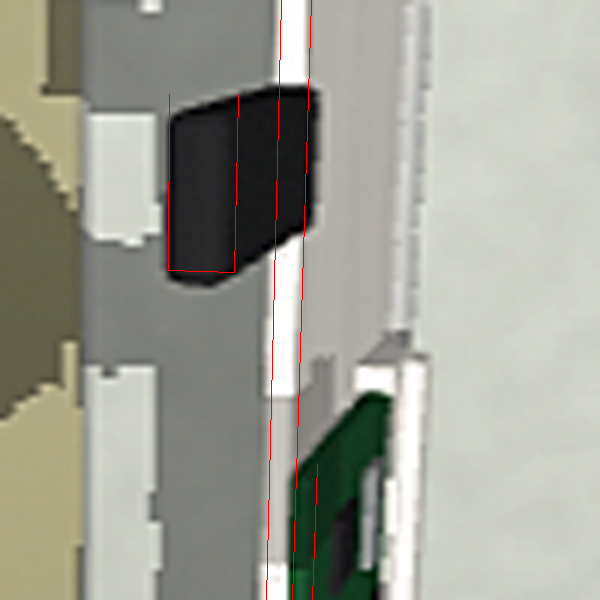

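Request:
step_arm(increments=[[0,-0.006,0,0.2,-5,0,1],[0.001,-0.013,0,0.4,-10,0,1],[0.002,-0.02,0,0.6,-15,0,1],[0.003,-0.026,-0.01,0.65,-17.2,0,1],[0.005,-0.026,-0.03,0.65,-17.2,0,1],[0.005,-0.026,-0.05,0.65,-17.2,0,1],[0.005,-0.026,-0.058,0.65,-17.2,0,1],[0.005,-0.026,-0.058,0.65,-17.2,0,1],[0.005,-0.026,-0.058,0.65,-17.2,0,1]])

```text
t: 11.55
eef_pos: [0.5454, -0.0327, 0.2114]
tool_rot: [0.104, 0.685, 0.713, 0.108]
contact_force: [0.4, 0.4, -0.7]
gripper_width: 0.177
```

```bash
cat > ov.py <<'E'
import sys,pickle
from model import *
n=sys.argv[1]; cam=sys.argv[2]; x0,x1,y0,y1=map(int,sys.argv[3:7]); th=float(sys.argv[7]) if len(sys.argv)>7 else .3
d=pickle.load(open('D%s.pkl'%n,'rb'))[cam]; im=cv2.imread('pics/%s%s.png'%(cam,n))
f,px,ey,pz,ex=plate(.5963,0,np.radians(2.2),th)
s=min(780/(x1-x0),590/(y1-y0))
r=cv2.resize(im[y0:y1,x0:x1],None,fx=s,fy=s,interpolation=cv2.INTER_CUBIC)
L=[((-.004,-.085,.095),(-.004,.085,.095)),((0,-.085,.095),(0,.085,.095)),((.003,-.075,.095),(.003,.005,.095)),((.003,-.075,.095),(.003,-.075,.02)),((.003,.005,.095),(.003,.005,.02))]
L+=[((-.006,.04,.145),(-.006,.06,.145)),((.002,.04,.145),(.002,.06,.145)),((.002,.04,.145),(-.006,.04,.145))]
for a,b in L:
    p,q=[((proj(d,f(*k))-[x0,y0])*s).astype(int) for k in(a,b)]; cv2.line(r,tuple(map(int,p)),tuple(map(int,q)),(0,0,255),1)
cv2.imwrite('pics/ov%s%s.png'%(cam,n),r)
o=bot.get_obs(); from scipy.spatial.transform import Rotation as R
q=o['tool_rot']; T=R.from_quat([q[1],q[2],q[3],q[0]]).as_matrix()
g=o['eef_pos']-T[:,2]*bot.grip_depth; sp=f(-.0005,-.035,.095)
B=np.c_[px,ey,pz]
print('spot',sp.round(4),'grasp in spot frame',(B.T@(g-sp)).round(4),'tool in plate\n',(B.T@T).round(3))
tb=f(-.002,.05,.128); print('tab',tb.round(4),'grasp in tab frame',(B.T@(g-tb)).round(4))
E
python3 look.py 6 clip_grip,clip_spot wrist,scene,side; python3 ov.py 6 wrist 220 440 80 240
```

```text
11.55 [ 0.5454 -0.0327  0.2114] [0.1036 0.6849 0.7132 0.1077] [ 0.42  0.35 -0.67] 0.177 [ 0.43  0.19 -0.54  2.08  0.19  0.61 -0.19]
clip_grip wrist [([304.0, 283.9], 0.77)]
clip_grip scene [([218.1, 289.7], 0.6), ([309.0, 166.6], 0.52)]
clip_grip side [([311.5, 198.8], 0.66)]
    [ 0.59   -0.1569  0.0945] [0.0332 0.1932 0.1812]
clip_spot wrist [([333.1, 356.8], 0.7)]
clip_spot scene [([310.5, 197.7], 0.83)]
clip_spot side [([321.6, 214.2], 0.53), ([318.7, 323.6], 0.44)]
    [ 0.5704 -0.0752  0.1855] [0.0318 0.0351 0.0127]
spot [ 0.5691 -0.0361  0.1356] grasp in spot frame [-0.0002  0.004   0.0982] tool in plate
 [[-0.002  1.     0.001]
 [ 1.     0.002 -0.   ]
 [-0.     0.001 -1.   ]]
tab [0.5547 0.0484 0.1667] grasp in tab frame [ 0.0013 -0.081   0.0652]
```

View pics/ovwrist6.png

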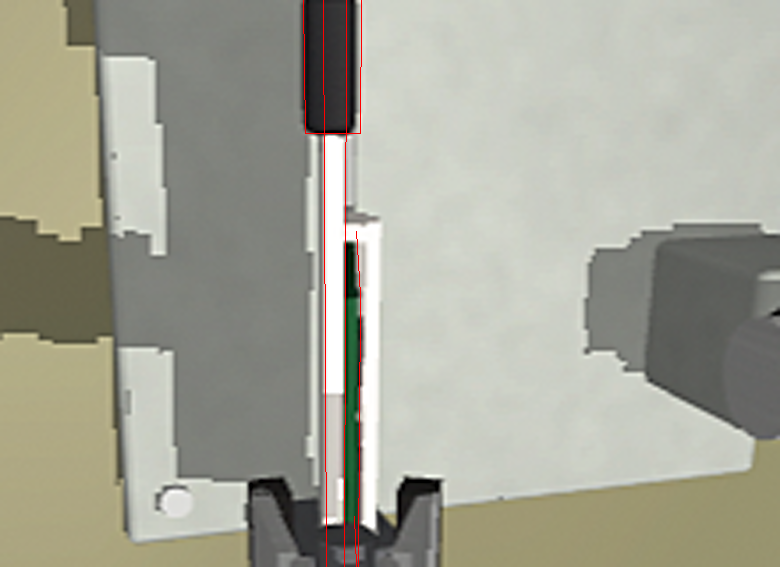

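```bash
python3 ov.py 6 scene 260 380 130 230;python3 ov.py 6 side 260 380 150 260
```

```text
spot [ 0.5691 -0.0361  0.1356] grasp in spot frame [-0.0002  0.004   0.0982] tool in plate
 [[-0.002  1.     0.001]
 [ 1.     0.002 -0.   ]
 [-0.     0.001 -1.   ]]
tab [0.5547 0.0484 0.1667] grasp in tab frame [ 0.0013 -0.081   0.0652]
spot [ 0.5691 -0.0361  0.1356] grasp in spot frame [-0.0002  0.004   0.0982] tool in plate
 [[-0.002  1.     0.001]
 [ 1.     0.002 -0.   ]
 [-0.     0.001 -1.   ]]
tab [0.5547 0.0484 0.1667] grasp in tab frame [ 0.0013 -0.081   0.0652]
```

View pics/ovside6.png

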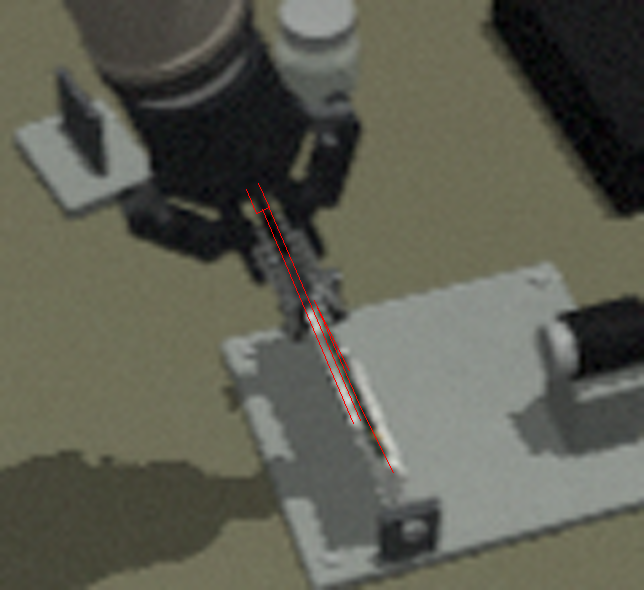

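View pics/ovscene6.png

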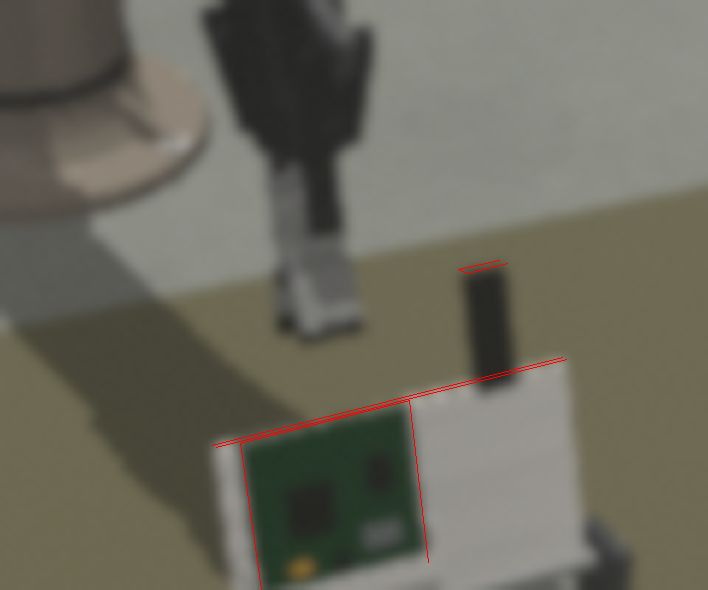

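Request:
step_arm(increments=[[0.003,-0.004,-0.0095,0,0,0,1],[0.006,-0.0035,-0.019,0,0,0,1],[0.009,-0.0035,-0.0285,0,0,0,1],[0.012,-0.0035,-0.038,0,0,0,1],[0.0145,-0.0035,-0.0465,0,0,0,1],[0.0165,-0.0035,-0.053,0,0,0,1],[0.0175,-0.0035,-0.0565,0,0,0,1],[0.0175,-0.0035,-0.0575,0,0,0,1],[0.0175,-0.0035,-0.0575,0,0,0,1]])

```text
t: 12.75
eef_pos: [0.5626, -0.0363, 0.1534]
tool_rot: [0.104, 0.685, 0.713, 0.108]
contact_force: [-0.9, -0.0, -1.3]
gripper_width: 0.173
```

```bash
python3 look.py 7 clip_grip wrist,scene,side; python3 ov.py 7 scene 270 370 140 230;python3 ov.py 7 side 260 380 150 260
```

```text
12.75 [ 0.5626 -0.0363  0.1534] [0.1037 0.6849 0.7132 0.1076] [-0.94 -0.03 -1.34] 0.173 [ 0.36  0.3  -0.48  2.1   0.31  0.49 -0.29]
clip_grip wrist [([302.0, 285.4], 0.64)]
clip_grip scene [([313.5, 188.7], 0.66)]
clip_grip side [([319.1, 208.0], 0.5)]
    [ 0.5572 -0.0345  0.1683] [0.0058 0.0021 0.0056]
spot [ 0.5691 -0.0361  0.1356] grasp in spot frame [-0.0005 -0.0002  0.0383] tool in plate
 [[-0.002  1.     0.001]
 [ 1.     0.002 -0.   ]
 [-0.     0.001 -1.   ]]
tab [0.5547 0.0484 0.1667] grasp in tab frame [ 0.001  -0.0852  0.0053]
spot [ 0.5691 -0.0361  0.1356] grasp in spot frame [-0.0005 -0.0002  0.0383] tool in plate
 [[-0.002  1.     0.001]
 [ 1.     0.002 -0.   ]
 [-0.     0.001 -1.   ]]
tab [0.5547 0.0484 0.1667] grasp in tab frame [ 0.001  -0.0852  0.0053]
```

View pics/ovside7.png

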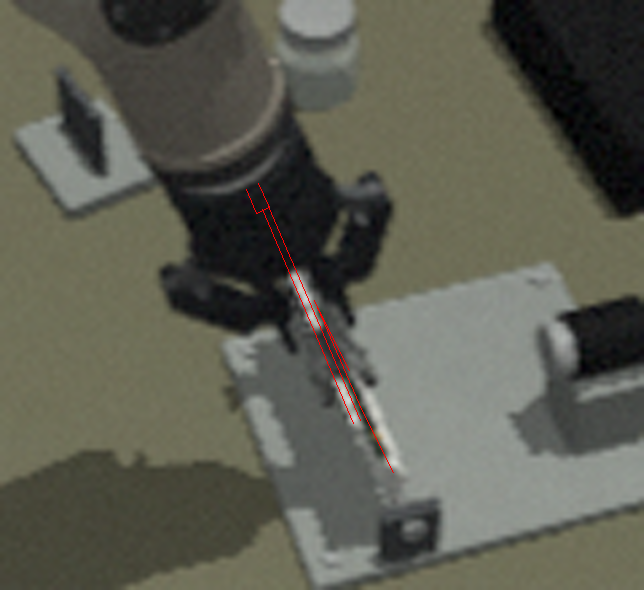

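View pics/ovscene7.png

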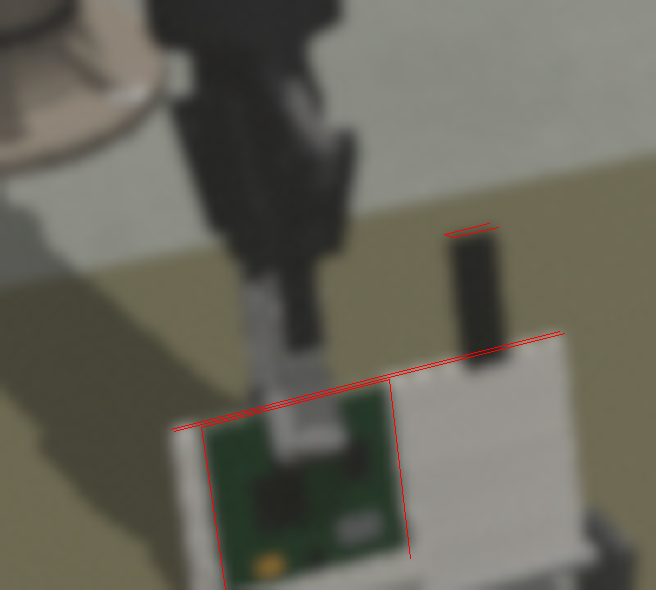

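View pics/wrist7.png

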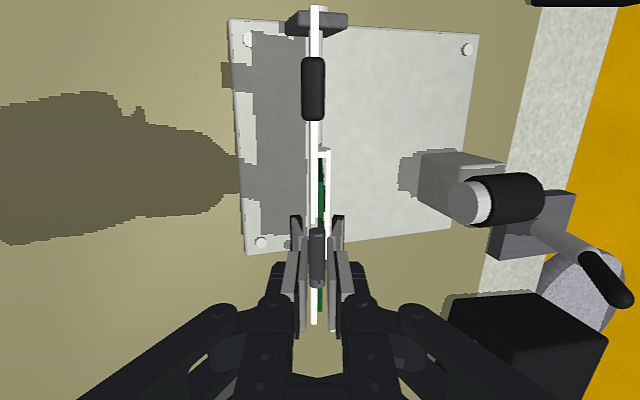

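The jaws straddle the plate and board centrally, with the grasp point 38 mm above the edge. I'm releasing.

Request:
step_arm(increments=[[0,0,0,0,0,0,0.5],[0,0,0,0,0,0,0.3],[0,0,0,0,0,0,0],[0,0,0,0,0,0,-0.5],[0,0,0,0,0,0,-1],[0,0,0,0,0,0,-1],[0,0,0,0,0,0,-1]])

```text
t: 13.63
eef_pos: [0.5628, -0.0364, 0.1538]
tool_rot: [0.104, 0.685, 0.713, 0.108]
contact_force: [-0.7, 0.6, 0.5]
gripper_width: 1.0
```

```bash
python3 look.py 8 clip_grip,board_mid,clip_spot wrist,scene,side; python3 ov.py 8 scene 270 370 140 230;python3 ov.py 8 wrist 220 440 80 340
```

```text
13.6333 [ 0.5628 -0.0364  0.1538] [0.104  0.685  0.713  0.1078] [-0.75  0.6   0.54] 1.0 [ 0.37  0.3  -0.48  2.1   0.31  0.49 -0.29]
clip_grip wrist [([314.1, 290.1], 0.72)]
clip_grip scene [([309.3, 188.2], 0.83)]
clip_grip side [([318.1, 208.0], 0.44)]
    [ 0.557  -0.0395  0.1715] [0.0023 0.0063 0.0055]
board_mid wrist [([317.0, 224.6], 0.56)]
board_mid scene [([316.8, 214.0], 0.76)]
board_mid side [([325.0, 224.5], 0.54), ([324.4, 375.8], 0.43)]
    [ 0.5791 -0.0372  0.0992] [0.001  0.004  0.0043]
clip_spot scene [([313.8, 200.6], 0.79), ([208.3, 244.4], 0.24)]
clip_spot side [([323.1, 216.5], 0.67), ([320.0, 323.3], 0.64)]
    [ 0.5717 -0.0406  0.1391] [0.0012 0.0012]
spot [ 0.5691 -0.0361  0.1356] grasp in spot frame [-0.0008 -0.0001  0.0379] tool in plate
 [[-0.002  1.     0.   ]
 [ 1.     0.002 -0.   ]
 [-0.     0.    -1.   ]]
tab [0.5547 0.0484 0.1667] grasp in tab frame [ 0.0007 -0.0851  0.0049]
spot [ 0.5691 -0.0361  0.1356] grasp in spot frame [-0.0008 -0.0001  0.0379] tool in plate
 [[-0.002  1.     0.   ]
 [ 1.     0.002 -0.   ]
 [-0.     0.    -1.   ]]
tab [0.5547 0.0484 0.1667] grasp in tab frame [ 0.0007 -0.0851  0.0049]
```

View pics/ovwrist8.png

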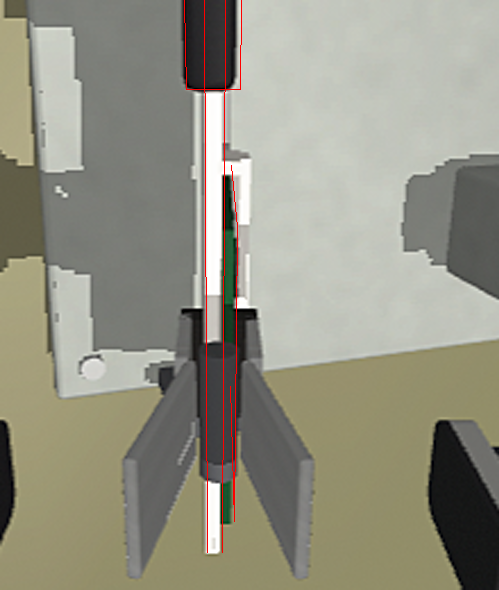

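View pics/ovscene8.png

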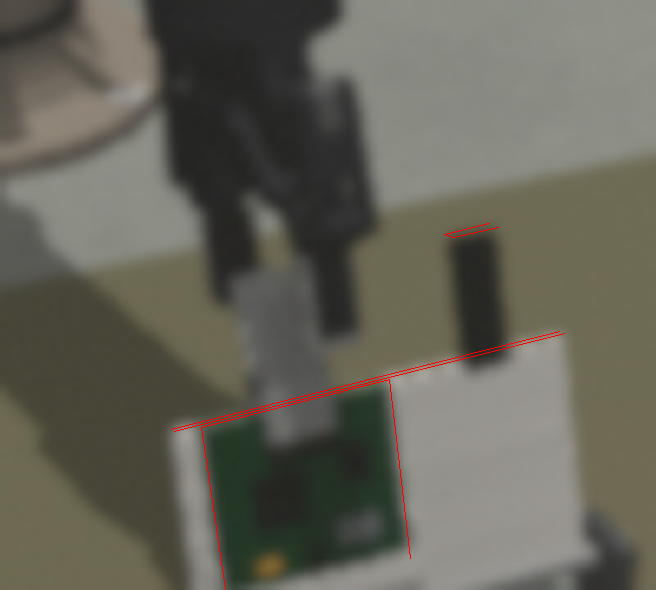

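Request:
step_arm(increments=[[-0.004,0,0.0125,0,0,0,-1],[-0.009,0,0.029,0,0,0,-1],[-0.014,0,0.0455,0,0,0,-1],[-0.0177,-0.0006,0.0573,0,0,0,-1],[-0.0185,0.02,0.0573,0,0,0,-1],[-0.0195,0.045,0.0573,0,0,0,-1],[-0.0205,0.07,0.0573,0,0,0,-1],[-0.021,0.0845,0.0573,0,0,0,-1],[-0.021,0.0845,0.0573,0,0,0,-1],[-0.021,0.0845,0.0573,0,0,0,-1]])

```text
t: 15.07
eef_pos: [0.5416, 0.0488, 0.2111]
tool_rot: [0.104, 0.684, 0.714, 0.108]
contact_force: [0.7, 0.1, -0.2]
gripper_width: 0.999
```

```bash
python3 look.py 9 tab,clip_grip,board_mid wrist,scene,side; python3 ov.py 9 scene 270 370 140 230;python3 ov.py 9 wrist 220 440 80 340
```

```text
15.0667 [0.5416 0.0488 0.2111] [0.1039 0.6842 0.7137 0.1077] [ 0.65  0.13 -0.18] 0.999 [ 0.27  0.19 -0.56  2.08  0.29  0.62 -0.44]
tab wrist [([314.9, 233.8], 0.91)]
tab scene [([341.7, 181.5], 0.75)]
tab side [([311.0, 189.8], 0.6)]
    [0.5561 0.0463 0.1683] [0.0021 0.0011 0.0025]
clip_grip wrist [([316.7, 321.3], 0.59), ([316.4, 342.0], 0.55)]
clip_grip scene [([311.7, 186.1], 0.57)]
clip_grip side [([317.9, 209.1], 0.55)]
    [ 0.5566 -0.0314  0.1666] [0.0083 0.0087 0.0019]
board_mid wrist [([318.1, 284.6], 0.55)]
board_mid scene [([316.1, 213.9], 0.59), ([332.9, 232.5], 0.54)]
board_mid side [([324.2, 223.3], 0.4)]
    [ 0.5799 -0.0359  0.1029] [0.0008 0.0008]
spot [ 0.5691 -0.0361  0.1356] grasp in spot frame [-0.0008  0.085   0.0979] tool in plate
 [[-0.002  1.     0.   ]
 [ 1.     0.002 -0.   ]
 [-0.     0.    -1.   ]]
tab [0.5547 0.0484 0.1667] grasp in tab frame [ 0.0007 -0.      0.0649]
spot [ 0.5691 -0.0361  0.1356] grasp in spot frame [-0.0008  0.085   0.0979] tool in plate
 [[-0.002  1.     0.   ]
 [ 1.     0.002 -0.   ]
 [-0.     0.    -1.   ]]
tab [0.5547 0.0484 0.1667] grasp in tab frame [ 0.0007 -0.      0.0649]
```

View pics/ovscene9.png

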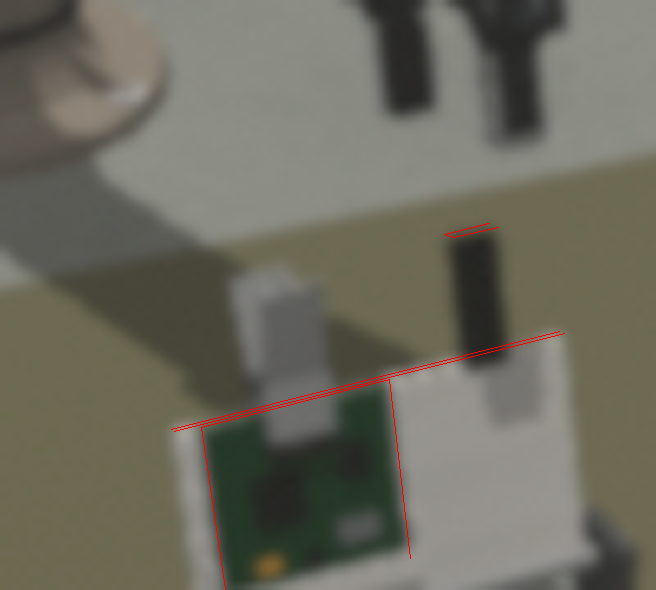

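View pics/wrist9.png

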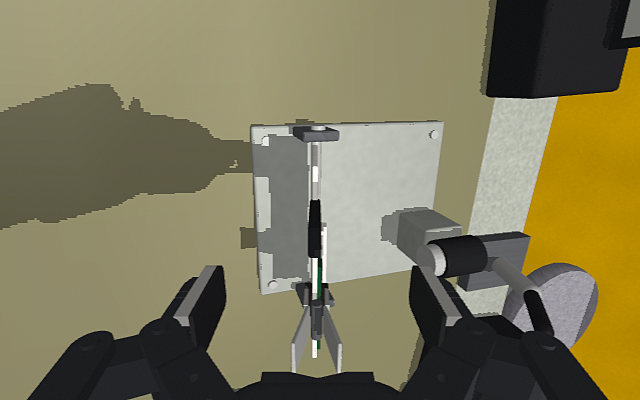

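The clip is biting the board and plate, and the tab is centred between the fingers at (315,230). I'm going down onto it and closing.

Request:
step_arm(increments=[[0.004,0,-0.014,0,0,0,-1],[0.009,0,-0.03,0,0,0,-1],[0.0135,0,-0.045,0,0,0,-1],[0.017,0.0005,-0.056,0,0,0,-1],[0.018,0.0005,-0.061,0,0,0,-1],[0.018,0.0005,-0.061,0,0,0,-1]])

```text
t: 16.17
eef_pos: [0.5591, 0.0485, 0.1488]
tool_rot: [0.103, 0.685, 0.713, 0.107]
contact_force: [-0.3, -0.0, 0.1]
gripper_width: 0.999
```

Request:
step_arm(increments=[[0,0,0,0,0,0,0],[0,0,0,0,0,0,0.5],[0,0,0,0,0,0,0.8],[0,0,0,0,0,0,1],[0,0,0,0,0,0,1],[0,0,0,0,0,0,1],[0,0,0,0,0,0,1]], force=30)

```text
t: 16.75
eef_pos: [0.5592, 0.0485, 0.1502]
tool_rot: [0.104, 0.685, 0.713, 0.107]
contact_force: [-3.8, -0.2, 5.6]
gripper_width: 0.088
```

```bash
python3 look.py 10 tab,clip_grip,board_mid wrist,scene,side; python3 ov.py 10 side 260 380 150 260;python3 ov.py 10 wrist 220 440 80 340
```

```text
16.75 [0.5592 0.0485 0.1502] [0.1038 0.6852 0.7129 0.1073] [-3.76 -0.17  5.58] 0.088 [ 0.2   0.3  -0.5   2.11  0.44  0.51 -0.57]
tab wrist [([318.0, 291.1], 0.69)]
tab scene [([336.8, 182.2], 0.66)]
tab side [([306.6, 185.4], 0.54)]
    [0.5499 0.0472 0.1727] [0.0046 0.0151 0.0135]
clip_grip scene [([311.6, 188.8], 0.83)]
clip_grip side [([319.3, 208.9], 0.54)]
    [ 0.5613 -0.0395  0.171 ] [0.0024 0.0024]
board_mid wrist [([321.5, 331.3], 0.57), ([318.4, 373.2], 0.3)]
board_mid scene [([316.4, 216.0], 0.71), ([444.5, 229.1], 0.7)]
board_mid side [([327.0, 225.1], 0.59)]
    [ 0.5836 -0.0399  0.0968] [0.0004 0.0037 0.0038]
spot [ 0.5691 -0.0361  0.1356] grasp in spot frame [-0.002   0.0849  0.0346] tool in plate
 [[-0.001  1.    -0.   ]
 [ 1.     0.001 -0.001]
 [-0.001 -0.    -1.   ]]
tab [0.5547 0.0484 0.1667] grasp in tab frame [-0.0005 -0.0001  0.0016]
spot [ 0.5691 -0.0361  0.1356] grasp in spot frame [-0.002   0.0849  0.0346] tool in plate
 [[-0.001  1.    -0.   ]
 [ 1.     0.001 -0.001]
 [-0.001 -0.    -1.   ]]
tab [0.5547 0.0484 0.1667] grasp in tab frame [-0.0005 -0.0001  0.0016]
```

View pics/wrist10.png

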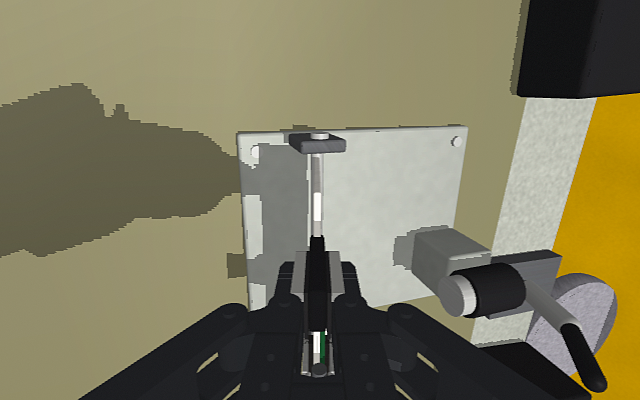

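```bash
python3 - <<'E'
import numpy as np
x,z=-.0025,.1106; ex=np.array([np.cos(.0384),np.sin(.0384)])
o=lambda L:np.array([x*np.cos(L)-z*np.sin(L),x*np.sin(L)+z*np.cos(L)])
for d in [1,2.5,4,5.5,7,8.5,10,11.5,13,14.5,16,16.7,17.2]:
    D=o(.3-np.radians(d))-o(.3); print(d,(D[0]*ex).round(4),D[1].round(4))
E
```

```text
1 [0.0018 0.0001] 0.0006
2.5 [0.0046 0.0002] 0.0014
4 [0.0074 0.0003] 0.0022
5.5 [0.0102 0.0004] 0.0029
7 [0.013  0.0005] 0.0035
8.5 [0.0159 0.0006] 0.004
10 [0.0187 0.0007] 0.0045
11.5 [0.0216 0.0008] 0.0049
13 [0.0245 0.0009] 0.0052
14.5 [0.0274 0.0011] 0.0054
16 [0.0303 0.0012] 0.0056
16.7 [0.0316 0.0012] 0.0057
17.2 [0.0326 0.0013] 0.0057
```

Request:
step_arm(increments=[[0.0018,0.0001,0.0006,0,1,0,1],[0.0046,0.0002,0.0014,-0.1,2.5,0,1],[0.0074,0.0003,0.0022,-0.15,4,0,1],[0.0102,0.0004,0.0029,-0.2,5.5,0,1],[0.013,0.0005,0.0035,-0.27,7,0,1],[0.0159,0.0006,0.004,-0.33,8.5,0,1],[0.0187,0.0007,0.0045,-0.38,10,0,1],[0.0187,0.0007,0.0045,-0.38,10,0,1],[0.0187,0.0007,0.0045,-0.38,10,0,1]], force=40)

```text
t: 18.1
eef_pos: [0.5781, 0.0492, 0.1546]
tool_rot: [0.043, 0.692, 0.719, 0.045]
contact_force: [-3.0, -1.1, 4.3]
gripper_width: 0.087
```

```bash
python3 look.py 11 tab wrist,scene,side; python3 ov.py 11 side 260 380 150 260 0.125;python3 ov.py 11 scene 270 370 140 230 .125
```

```text
18.1 [0.5781 0.0492 0.1546] [0.0435 0.6917 0.7195 0.0449] [-3.05 -1.1   4.31] 0.087 [ 0.23  0.4  -0.53  1.93  0.33  0.77 -0.45]
tab wrist [([317.6, 290.5], 0.85)]
tab scene [([345.3, 185.5], 0.86)]
tab side [([312.7, 187.8], 0.68)]
    [0.5719 0.0488 0.169 ] [0.0056 0.0043 0.0076]
spot [ 0.5853 -0.0354  0.1392] grasp in spot frame [-0.0021  0.0848  0.0345] tool in plate
 [[-0.002  1.     0.001]
 [ 1.     0.002 -0.   ]
 [-0.     0.001 -1.   ]]
tab [0.5765 0.0493 0.1718] grasp in tab frame [-0.0006 -0.0002  0.0015]
spot [ 0.5853 -0.0354  0.1392] grasp in spot frame [-0.0021  0.0848  0.0345] tool in plate
 [[-0.002  1.     0.001]
 [ 1.     0.002 -0.   ]
 [-0.     0.001 -1.   ]]
tab [0.5765 0.0493 0.1718] grasp in tab frame [-0.0006 -0.0002  0.0015]
```

View pics/ovscene11.png

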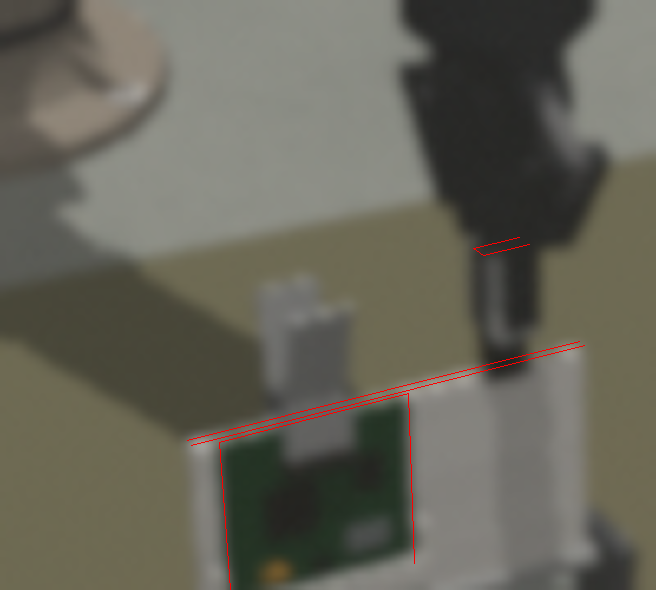

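Request:
step_arm(increments=[[0.0019,0.0001,0.0003,-0.04,1,0,1],[0.0048,0.0002,0.0006,-0.1,2.5,0,1],[0.0077,0.0003,0.0009,-0.15,4,0,1],[0.0106,0.0004,0.0011,-0.2,5.5,0,1],[0.0129,0.0005,0.0012,-0.25,6.7,0,1],[0.0139,0.0006,0.0012,-0.27,7.2,0,1],[0.0139,0.0006,0.0012,-0.27,7.2,0,1],[0.0139,0.0006,0.0012,-0.27,7.2,0,1],[0.0139,0.0006,0.0012,-0.27,7.2,0,1],[0.0139,0.0006,0.0012,-0.27,7.2,0,1]])

```text
t: 19.23
eef_pos: [0.592, 0.0496, 0.1556]
tool_rot: [0.0, 0.693, 0.721, -0.0]
contact_force: [-2.4, -1.0, 3.6]
gripper_width: 0.09
```

```bash
python3 look.py 12 tab,clip_grip,board_mid,clip_spot,tray,jar,cup,cap,driver,swab,water wrist,scene,side; python3 ov.py 12 side 260 380 150 260 0.0;python3 ov.py 12 scene 270 370 140 230 0
```

```text
19.2333 [0.592  0.0496 0.1556] [ 1.000e-04  6.928e-01  7.211e-01 -2.000e-04] [-2.42 -1.04  3.63] 0.09 [ 0.22  0.48 -0.53  1.8   0.3   0.94 -0.4 ]
tab wrist [([320.7, 287.9], 0.79)]
tab scene [([348.3, 185.2], 0.65), ([332.1, 232.0], 0.59)]
tab side [([318.8, 184.8], 0.94)]
    [0.5892 0.051  0.1757] [0.0048 0.0035 0.005 ]
clip_grip scene [([348.0, 185.6], 0.63), ([321.1, 192.6], 0.61)]
clip_grip side [([332.2, 202.7], 0.43)]
    [0.61   0.0148 0.1693] [0.028 0.028]
board_mid scene [([315.9, 217.8], 0.98)]
board_mid side [([318.0, 322.9], 0.26)]
clip_spot wrist [([319.3, 372.9], 0.89)]
clip_spot side [([329.9, 215.3], 0.68)]
    [ 0.5958 -0.04    0.1352] [0.0018 0.0018]
tray scene [([209.3, 244.7], 0.75), ([402.0, 199.9], 0.2)]
tray side [([322.2, 322.2], 0.81), ([297.9, 148.5], 0.55)]
    [ 0.4921 -0.3053  0.0188] [0.0045 0.0045]
jar scene [([445.0, 229.8], 0.88)]
cup scene [([218.9, 290.5], 0.65)]
cup side [([374.7, 310.2], 0.62)]
    [ 0.6499 -0.3131  0.0036] [0.003 0.003]
cap scene [([411.8, 228.5], 0.48)]
driver scene [([152.3, 254.9], 0.58)]
driver side [([328.6, 371.6], 0.9)]
    [ 0.4718 -0.4423  0.0169] [0.0005 0.0005]
swab scene [([159.5, 314.8], 0.8), ([321.8, 218.7], 0.67)]
swab side [([402.1, 356.0], 0.71)]
    [ 0.6732 -0.4539  0.001 ] [0.0019 0.0019]
water scene [([471.0, 214.9], 0.73), ([156.0, 255.2], 0.46)]
water side [([299.0, 146.6], 0.72)]
    [ 0.6139  0.4503 -0.0037] [0.0035 0.0035]
spot [ 0.5971 -0.035   0.14  ] grasp in spot frame [-0.0017  0.0847  0.0343] tool in plate
 [[-0.002  1.    -0.   ]
 [ 1.     0.002 -0.   ]
 [-0.    -0.    -1.   ]]
tab [0.5924 0.0499 0.173 ] grasp in tab frame [-0.0002 -0.0003  0.0013]
spot [ 0.5971 -0.035   0.14  ] grasp in spot frame [-0.0017  0.0847  0.0343] tool in plate
 [[-0.002  1.    -0.   ]
 [ 1.     0.002 -0.   ]
 [-0.    -0.    -1.   ]]
tab [0.5924 0.0499 0.173 ] grasp in tab frame [-0.0002 -0.0003  0.0013]
```

View pics/ovscene12.png

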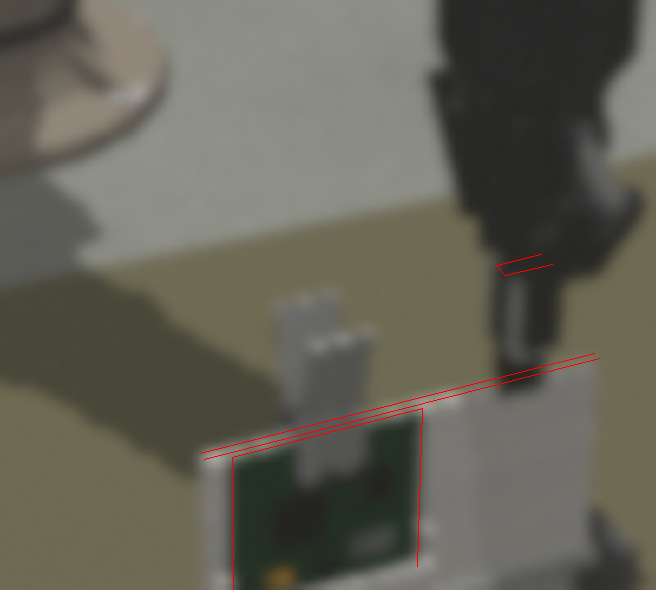

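View pics/ovside12.png

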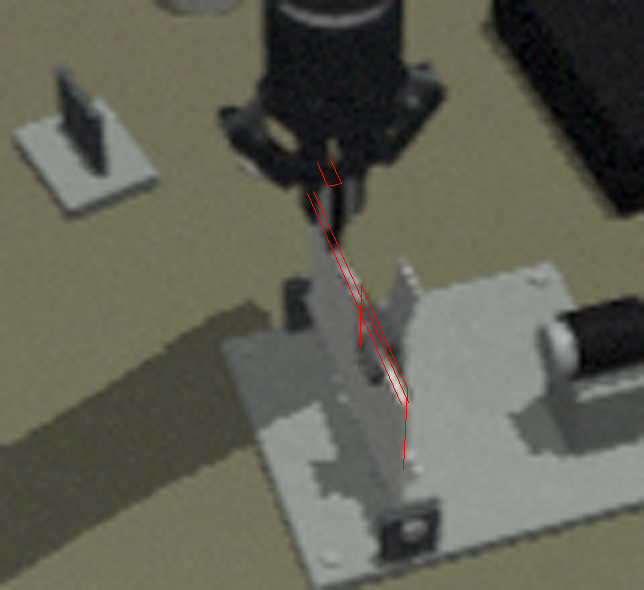

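View pics/wrist12.png

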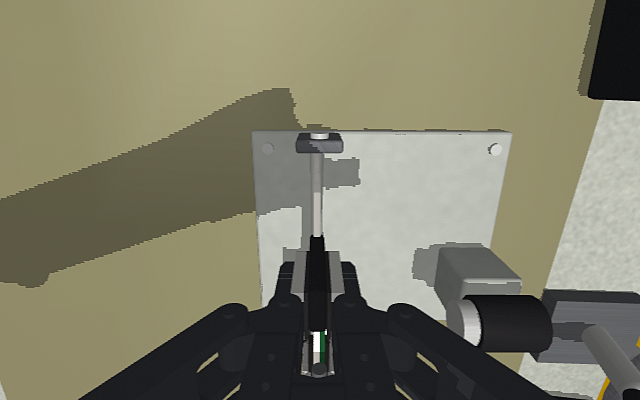

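The carrier stands upright on the model overlay. The tool axis lies along the plate, the clip is biting the board and plate, and the board is seated. I'm handing in.

```bash
python3 - <<'E'
from station import bot
o=bot.get_obs(); print(o['joint_vel'].round(3),o['eef_pos'].round(4)); print(bot.hand_in())
E
```

```text
[ 0.001  0.002  0.001  0.     0.002 -0.     0.   ] [0.5922 0.0496 0.1556]
the job is handed in; nothing more can be done
None
```

The job is handed in: the clip clamps the board to the carrier plate, and the carrier stands upright with the gripper still holding the tab. The hand-in gives no verdict, so the results below are my own measurements.

- **Clip:** I squeezed it off the rack and released it over the top edge with the grasp point 38 mm above the edge. The pictures afterwards showed it biting both the board and the plate.
- **Carrier:** I gripped the tab (opening about 7.5 mm, 40 N) and swung the carrier up 17.2°. In the last picture the plate matched the upright model to about a pixel. The tool axis was within 0.01 rad of vertical, the grasp point was about 1.5 mm from the tab point, and the joint speeds were near zero.
- **Board and bystanders:** the board was still in line with the plate. Tray, cup, driver, swab and bottle were found where they started. Jar and cap showed up only in the scene camera at the end, at practically the same pixels as before.
- **Checks that disagreed:** some network detections in the last pictures were wrong. For example, the clip grip point in the scene camera landed on the tab. I relied on the model overlay there. I had no direct reading of the clip's bite force or the carrier angle.

The clock was at about 19.4 s of the 45 s allowed.

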